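# Refill the wind-back sweet bin

### The arm

A 6-joint arm with a two-finger parallel gripper is mounted at the origin on the work surface. World frame = base frame: x ahead of the robot, y to its left, z up, the work surface at z = 0. Lengths are in mm, angles in rad, forces in N, time in s.
With the tool pointing down it reaches from about 275 to 975 mm from the base axis. Payload 8.4 kg.
Tool frame: the origin (TCP) lies at the centre of the arm's flange, where the gripper is bolted on; the fingertips stand 190 mm ahead of it and the grasp point (between the pads) lies 171 mm ahead of it; z points along the fingers, y is the line along which they close (so a half turn about z gives the same grasp; the last joint's range is limited). The gripper opens to 92 mm and grips with 3 to 60 N. Pads are 20 mm wide; open, the fingers measure 128 mm over their backs; the gripper's body (75 mm by 189 mm) begins 69 mm behind the grasp point.
Start: joints at [1.234, 0.353, 1.633, -0, 1.155, -0.002], TCP at [205.362, 590.302, 404.683] pointing down, gripper open.
Joint ranges: [-2.63, 2.63], [-0.92, 2.1], [0.06, 2.66], [-1.3, 4.44], [0, 2.69], [-3.02, 3.02]. Speed limits (rad/s): [2.22, 2.22, 2.79, 3.14, 3.14, 3.14].

### API

Orientations are given as [roll, pitch, yaw] about the fixed x, y, z axes, in that order (R = Rz(yaw) Ry(pitch) Rx(roll)).
In Python, from plant import r gives the robot as it stands.
- The arm moves only by the tool carry_out, never from a script. Its argument "rows" is a list of rows, each a list of 3 entries, a list of its own where there are three numbers: the shift along the tool's x, y, z in units of 30 mm (1.0 is 30 mm), then the turn, a rotation vector about the tool's x, y, z in units of 8 degrees (1.0 is 8 degrees), then the opening, from 0 (shut) to 1 (fully open). In form: [[[x, y, z], [ax, ay, az], fingers], ...]. A call has 1 to 20 rows; each row shifts and turns the commanded pose from where the row before left it, along the tool's axes as they then stand; what a row does not reach is not made up. A row lasts 1/8 s, in which the tool goes at most 62.5 mm and 10.7 degrees, less where a joint would pass 70% of its speed; a pose out of reach is approached as far as the arm can. A call with a number of a shift or a turn outside -1 to 1 is refused whole. A call with a gripper value outside its range is refused whole. The fingers move at their own pace and stop on an object; "grip_force" is the grip in N (left out, the last holds). Time passes only in rows, so rows that do not move let the fingers close. It gives the time, the measured TCP pose, the force, the opening and the grip force at its end, in the units of the state.
- r.read_state(): the state, without advancing time (a new reading comes with each control period).
- r.grab_frame(name): name is "side" or "top"; returns a dict with "pixels" (400x640x3 uint8, blue, green, red), "depth" (400x640 float32, mm along the optical axis (not along the pixel's ray), 0 where there is no reading), "fovy" (degrees; the focal length in pixels is half the picture's height over the tangent of half this angle, whatever the lens; pixels are square), "cx", "cy" (the principal point, pixels), "world_from_camera" (4x4, takes a point from camera to world coordinates). Camera axes: x right, y down, z forward; pixel columns grow to the right and rows downward; lengths in mm; the calibration is good to about 2 mm. A picture is of the moment at which its call begins.
- r.close_job(): hands the job in; it is judged then, once.
The state is a dict: "time_s": time; "q": joint angles; "qd": joint speeds; "effort": joint torques, N m; "tool_pos": TCP position; "eef_rot": TCP orientation; "wrist_force": force on the tool from outside, world axes, zero at the start; "ft_torque": the same for the moment, N m; "finger_gap": opening from 0.0 (shut) to 1.0 (fully open); "grip_force": force on a finger pad.
Only numpy, scipy, OpenCV 4.12 (cv2) and the standard library are available. Lean on these libraries where they do the work, as an engineer would, in place of code of your own. Each camera call takes 0.05 s, during which the arm holds its last target. There are 200 camera calls.

### The job

Wind the crank on the wooden sweet bin counter-clockwise until its red cover is fully open, without pushing the cover itself. Then tip all six chocolate balls from the stoneware beaker into the bin, and stand the empty beaker upright on the cork coaster, wholly on it. Leave the other goods on the counter where they are.

Things in the scene. Friction and masses are not known exactly. Their poses are not given: they have to be found in the camera images.
- bin: Fixed wooden counter sweet bin, long side along its own x. Origin: on the counter under the centre of the square open-topped bin (outside 142 x 142 mm, walls 6 mm, inner floor about 6 mm up, rim 100 mm high, inside 130 x 130 mm). Behind it (its +x, from x = 73 to 223 mm) the solid housing, 142 mm wide, top 125 mm high, carries the crank. The bin's z is up; its yaw varies by about 0.25 rad.
- cover: Red cover plate (136 x 128 x 6 mm, at 102 to 108 mm height) over the bin; slides along the bin's +x into the housing. Origin: on the counter under its centre, so its x in the bin's frame is the opening: 0 = shut, 119 mm = fully open. Geared to the crank: 9.44 mm per radian. It has no handle and is not to be pushed (8 N at most).
- crank (a joint): Hand crank on top of the housing, upright axis, 48 mm throw. Radians, grows counter-clockwise seen from above; 12.6 (two turns) is the end stop = cover fully open. At 0 its arm points along the bin's -y. Starts between 0 and 1.2. Friction about 0.09 N m (2 N at the knob), it stays where it is left.
- crank_hub (a point): On the crank's upright axis, 133 mm above the counter, at x = 150 mm, y = 0 of the bin; its x, y axes turn with the crank and the arm points along its -y. The arm's upper face is about 145 mm above the counter.
- knob_mid (a point): Point on the axis of the crank's black upright knob, a plain cylinder 22 mm in diameter and 48 mm tall that spins freely on its pin; the point is 175.5 mm above the counter, 18 mm below the knob's top (top 193.5 mm, bottom 145.5 mm).
- beaker: Loose round stoneware beaker without a handle, 100 mm tall, outer diameter 62 mm at the foot and 70 mm at the rim, wall 4 mm, floor 6 mm, about 0.2 kg, open at the top (+z). Origin: centre of its underside. Holds six sweets at first (two layers, up to about 50 mm above its foot).
- beaker_rim (a point): Centre of the beaker's mouth, 100 mm above its origin.
- coaster: Fixed round cork coaster with a dark edge, 112 mm across, top 8 mm above the counter. Origin: centre of its underside.
- sweet0: Foil-wrapped chocolate ball, 23 mm in diameter, 15 g, smooth, rolls and slides easily; in the beaker at first. Origin: its centre.
- sweet1: Foil-wrapped chocolate ball, 23 mm in diameter, 15 g, smooth, rolls and slides easily; in the beaker at first. Origin: its centre.
- sweet2: Foil-wrapped chocolate ball, 23 mm in diameter, 15 g, smooth, rolls and slides easily; in the beaker at first. Origin: its centre.
- sweet3: Foil-wrapped chocolate ball, 23 mm in diameter, 15 g, smooth, rolls and slides easily; in the beaker at first. Origin: its centre.
- sweet4: Foil-wrapped chocolate ball, 23 mm in diameter, 15 g, smooth, rolls and slides easily; in the beaker at first. Origin: its centre.
- sweet5: Foil-wrapped chocolate ball, 23 mm in diameter, 15 g, smooth, rolls and slides easily; in the beaker at first. Origin: its centre.
- vase: Bystander: stoneware bottle vase, 72 mm wide, 100 mm tall. Origin: centre of its underside.
- mug: Bystander: white mug, 82 mm wide, 95 mm tall, handle at its +y. Origin: centre of its underside.
- candle: Bystander: candle in a cream holder 100 mm wide, 140 mm tall. Origin: centre of its underside.
- giftbox: Bystander: upright orange gift box 60 x 120 x 110 mm. Origin: centre of its underside.
- bars: Bystander: stack of three chocolate bars 130 x 55 x 42 mm. Origin: centre of its underside.
- jamjar: Bystander: jam jar 68 mm wide, 110 mm tall. Origin: centre of its underside.
- dish: Bystander: shallow stoneware dish 120 mm wide, 25 mm tall. Origin: centre of its underside.
Things that resemble listed ones, but are neither listed nor needed, are in the scene too. Of the things shaped like the coaster, the cork one is meant.

How it is judged:
By the outcome, as a careful person would: the job done as asked, in the order asked, and still so for the second after the job is handed in, with the robot touching nothing.
It also fails if it takes over 72 s, if anything falls off the work surface, if the arm or the gripper's body presses on something with over 40 N, if the wrist force passes 120 N, or if a joint passes its speed limit or range.

## Working session

There is one attempt and no reset: what is moved stays moved. The work goes in short steps, Python scripts to look and compute and a tool call to move; the robot and the scene stay as the last step left them, time stands still between calls to the robot, and variables do not carry over. Pictures are saved under pics/ and viewed, at most 10 in all, crops included, and the job is handed in when it is done.

Besides the shell and the picture viewer there is one more tool, called after "Request:" in YAML: its name, and indented under it one key for each argument. carry_out: Moves the arm, as the interface text tells. Its arguments: {"type":"object","properties":{"rows":{"type":"array","items":{"type":"array"}},"grip_force":{"type":"number"}},"required":["rows"]}

```bash
ls; mkdir -p pics
python3 - <<'E'
from plant import r
import cv2,numpy as np
print(r.read_state())
for n in("side","top"):
    f=r.grab_frame(n);cv2.imwrite(f"pics/{n}0.png",f["pixels"]);np.savez(f"/tmp/{n}0.npz",**f)
    print(n,f["fovy"],f["cx"],f["cy"],f["world_from_camera"].round(3).tolist(),(f["depth"]>0).mean())
E
```

```text
pics
{'time_s': 0.0, 'q': array([ 1.23358340e+00,  3.53668798e-01,  1.63413564e+00, -1.22108885e-05,
        1.15516168e+00, -2.40820148e-03]), 'qd': array([ 0.00202454, -0.00080662, -0.00103153, -0.00078618, -0.00256381,
       -0.00127112]), 'effort': array([ 6.38879396e-05, -5.93832672e+01, -3.34225488e+01,  6.96115941e-02,
        2.32528331e-02, -1.52031366e-04]), 'tool_pos': array([205.29695216, 590.07993057, 403.94995768]), 'eef_rot': array([-3.14021916e+00,  7.85684845e-06,  2.80679287e+00]), 'wrist_force': array([-1.14864989, -0.10765795,  0.81749705]), 'ft_torque': array([-0.02643343, -0.0174762 ,  0.01528795]), 'grip_force': 0.0, 'finger_gap': 0.999285771498092}
side 49.879449426553414 316.26848366211055 209.53624736757806 [[0.984, -0.119, 0.135, 321.975], [-0.179, -0.728, 0.661, -1189.718], [0.02, -0.675, -0.738, 1384.46], [0.0, 0.0, 0.0, 1.0]] 0.992171875
top 47.09132419100196 315.3237541237152 204.4627789544157 [[0.012, -0.999, 0.049, 455.698], [-1.0, -0.011, 0.013, -95.534], [-0.012, -0.049, -0.999, 1766.657], [0.0, 0.0, 0.0, 1.0]] 0.9958515625
```

View pics/top0.png

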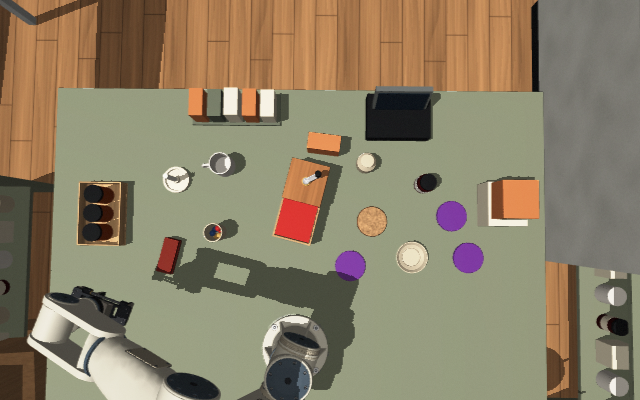

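View pics/side0.png

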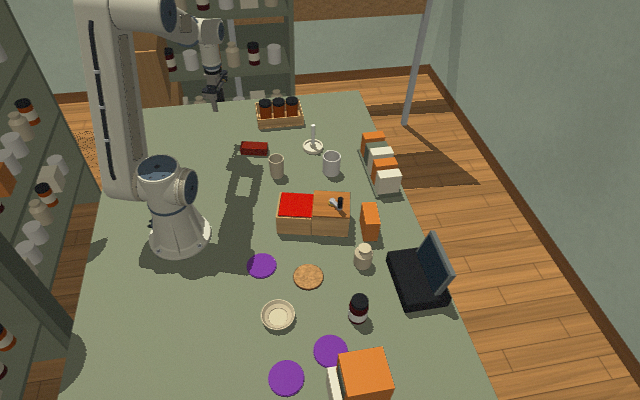

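Top view: the beaker with sweets is at (212,231); the handled mug at (220,163) and vase at (366,162) look similar but don't hold sweets. The cork disc is at (372,221), with purple lookalikes at (350,265), (451,216) and (468,258). The red cover is at (297,220) and the knob near (316,176). Next I measure, with one enlarged crop to confirm.

```bash
cat > h.py <<'E'
import numpy as np,cv2
class V:
    def __init__(s,f):
        s.im=f["pixels"];s.d=f["depth"];s.T=np.array(f["world_from_camera"]);s.f=200/np.tan(np.radians(float(f["fovy"])/2))
        s.c=np.array([float(f["cx"]),float(f["cy"])])
    def ray(s,uv):
        uv=np.atleast_2d(uv).astype(float);return np.c_[(uv-s.c)/s.f,np.ones(len(uv))]@s.T[:3,:3].T
    def plane(s,uv,z):
        d=s.ray(uv);o=s.T[:3,3];return o+d*((z-o[2])/d[:,2])[:,None]
    def cloud(s):
        h,w=s.d.shape;u,v=np.meshgrid(np.arange(w),np.arange(h))
        return (s.T[:3,3]+s.ray(np.c_[u.ravel(),v.ravel()])*s.d.reshape(-1,1)).reshape(h,w,3)
    def proj(s,p):
        q=(np.atleast_2d(p)-s.T[:3,3])@s.T[:3,:3];return q[:,:2]/q[:,2:]*s.f+s.c
    def hsv(s): return cv2.cvtColor(s.im,cv2.COLOR_BGR2HSV)
def tri(a,ua,b,ub):
    A=[];y=[]
    for v,u in((a,ua),(b,ub)):
        d=v.ray(u)[0];d/=np.linalg.norm(d);P=np.eye(3)-np.outer(d,d);A.append(P);y.append(P@v.T[:3,3])
    x=np.linalg.lstsq(np.vstack(A),np.hstack(y),rcond=None);return x[0],np.sqrt(x[1])
def grab(n):
    from plant import r
    return V(r.grab_frame(n))
def load(n): return V(dict(np.load(f"/tmp/{n}0.npz")))
E
python3 - <<'E'
from h import *
S,T=load("side"),load("top")
def big(m,box):
    mm=np.zeros_like(m,np.uint8);a,b,c,d=box;mm[b:d,a:c]=m[b:d,a:c]
    n,l,st,ce=cv2.connectedComponentsWithStats(mm);i=1+st[1:,4].argmax();return l==i,ce[i],st[i,4]
for n,v,rb,cb,bb in(("top",T,(260,185,340,250),(350,200,392,245),(195,215,230,250)),("side",S,(270,185,320,225),(285,255,330,300),(262,145,292,185))):
    h=v.hsv();P=v.cloud()
    m,c,a=big(((h[...,0]<5)|(h[...,0]>175))&(h[...,1]>200)&(h[...,2]>120),rb)
    cn=cv2.findContours(m.astype(np.uint8),0,2)[0][0];bx=cv2.boxPoints(cv2.minAreaRect(cn))
    W=v.plane(bx,108);print(n,"red z med",np.median(P[m][:,2]),"c",c,a,"W",W.round(0).tolist(),"cen",W.mean(0).round(1))
    m2,c2,a2=big((h[...,0]>5)&(h[...,0]<22)&(h[...,1]>90),cb)
    cn=max(cv2.findContours(m2.astype(np.uint8),0,2)[0],key=len)
    w=v.plane(cn[:,0,:],8)[:,:2].astype(np.float32);print(" cork z",np.median(P[m2][:,2]),cv2.minEnclosingCircle(w),v.plane(c2,8),c2)
    u0,v0,u1,v1=bb;Q=P[v0:v1,u0:u1].reshape(-1,3);Q=Q[(Q[:,2]>92)&(Q[:,2]<112)]
    print(" beaker rim",len(Q),np.median(Q[:,2]),Q[:,2].max(),cv2.minEnclosingCircle(Q[:,:2].astype(np.float32)))
    # bin region heights
    near=np.linalg.norm(P[...,:2]-W.mean(0)[:2],axis=2)<260
    K=(P[...,2]>175)&near&(P[...,2]<200); K2=P[K];print(" knob",len(K2),K2.mean(0),np.argwhere(K).mean(0)[::-1],K2.max(0))
    H=near&(abs(P[...,2]-125)<4);q=P[H][:,:2].astype(np.float32);print(" housing",len(q),cv2.minAreaRect(q))
a=np.hstack([cv2.resize(T.im[140:255,260:400],None,fx=3,fy=3),cv2.resize(T.im[197:254,190:250],None,fx=6,fy=6)[:342]])
b=cv2.resize(a,None,fx=.98,fy=.98);cv2.imwrite("pics/crop1.png",b);print(b.shape)
E
```

```text
top red z med 105.04312755795968 c [306. 204.] 1 W [[539.0, -40.0, 108.0], [539.0, -40.0, 108.0], [539.0, -40.0, 108.0], [539.0, -40.0, 108.0]] cen [538.9 -40.2 108. ]
 cork z 7.818590744892617 ((481.5330810546875, -287.75897216796875), 57.916038513183594) [[ 481.48854961 -287.6878253     8.        ]] [371.36262204 221.0446304 ]
 beaker rim 70 99.2639204507908 107.64747010845872 ((434.69744873046875, 299.5989685058594), 35.58686065673828)
 knob 33 [641.20435377 -81.7945056  191.62415493] [317.66666667 173.27272727] [653.17407232 -72.44826399 198.559783  ]
 housing 1039 ((618.5474853515625, -38.569786071777344), (141.82850646972656, 149.4691162109375), 76.18291473388672)
side red z med 108.06755627594839 c [295.66166439 204.47476126] 733 W [[400.0, -49.0, 108.0], [421.0, 77.0, 108.0], [556.0, 44.0, 108.0], [528.0, -81.0, 108.0]] cen [476.4  -2.  108. ]
 cork z 8.022398555247491 ((480.52777099609375, -287.70855712890625), 59.054588317871094) [[ 480.70405375 -288.98438212    8.        ]] [307.7952 276.4512]
 beaker rim 59 97.89315621380729 109.41804373311129 ((431.624755859375, 302.0180358886719), 39.066463470458984)
 knob 32 [640.86893841 -82.64525444 188.44352694] [340.125   199.90625] [649.76584045 -70.91034071 199.00100658]
 housing 655 ((616.390380859375, -37.84637451171875), (149.50418090820312, 146.8437957763672), 76.46805572509766)Traceback (most recent call last):
  File "<stdin>", line 20, in <module>
    return _nx.concatenate(arrs, 1, dtype=dtype, casting=casting)
           ~~~~~~~~~~~~~~~^^^^^^^^^^^^^^^^^^^^^^^^^^^^^^^^^^^^^^^
ValueError: all the input array dimensions except for the concatenation axis must match exactly, but along dimension 0, the array at index 0 has size 345 and the array at index 1 has size 342
```

Request:
carry_out:
  rows:
    - [[0,0,0],[0,0,-0.8],1]
    - [[0,0,0],[0,0,-0.8],1]
    - [[0,0,0],[0,0,-0.8],1]
    - [[-0.62,-0.96,0],[0,0,0],1]
    - [[-0.62,-0.96,0],[0,0,0],1]
    - [[-0.62,-0.96,0],[0,0,0],1]
    - [[-0.62,-0.96,0],[0,0,0],1]
    - [[-0.62,-0.96,0],[0,0,0],1]
    - [[-0.62,-0.96,0],[0,0,0],1]
    - [[-0.62,-0.96,0],[0,0,0],1]
    - [[-0.62,-0.96,0],[0,0,0],1]
    - [[-0.62,-0.96,0],[0,0,0],1]
    - [[-0.62,-0.96,0],[0,0,0],1]
    - [[-0.62,-0.96,0],[0,0,0],1]
    - [[-0.62,-0.96,0],[0,0,0],1]
    - [[-0.62,-0.96,0],[0,0,0],1]
    - [[-0.62,-0.96,0],[0,0,0],1]
    - [[-0.62,-0.96,0],[0,0,0],1]
    - [[-0.62,-0.96,0],[0,0,0],1]
    - [[-0.62,-0.96,0],[0,0,0],1]
  grip_force: 12

```text
time_s: 2.6
tool_pos: [522.1, 99.7, 404.4]
eef_rot: [-3.142, -0.0, -3.141]
wrist_force: [0.5, 0.8, -1.4]
finger_gap: 0.998
grip_force: 0.0
```

Run:
```python
from plant import r
from h import *
s=r.read_state();print(s["time_s"],s["q"].round(4),s["tool_pos"].round(2),s["eef_rot"].round(3))
S,T=load("side"),load("top")
# cover z check (top, red) and refined knob by two-view triangulation; enlarged crop
for n,v in(("top",T),("side",S)):
    P=v.cloud();h=v.hsv();m=((h[...,0]<6)|(h[...,0]>174))&(h[...,1]>150);d=np.hypot(P[...,0]-478,P[...,1]+3)<110;m=(m&d).astype(np.uint8)
    m=cv2.morphologyEx(m,2,np.ones((3,3)));c=max(cv2.findContours(m,0,2)[0],key=cv2.contourArea)
    w=v.plane(c[:,0,:],108)[:,:2].astype(np.float32);print(n,m.sum(),np.median(P[m>0][:,2]),cv2.minAreaRect(w))
print("knob tri",tri(T,[317.67,173.27],S,[340.1,199.9]))
a=np.hstack([cv2.resize(T.im[140:255,260:400],(420,345)),cv2.resize(T.im[197:255,185:243],(345,345))])
cv2.imwrite("pics/crop1.png",a)
```

```text
2.6 [ 1.8590e-01  2.0830e-01  1.8327e+00  1.0000e-04  1.1011e+00 -1.3851e+00] [522.11  99.75 404.43] [-3.142 -0.    -3.141]
top 1311 107.41443662632855 ((480.8080139160156, -4.271614074707031), (127.3099136352539, 134.9470672607422), 76.65269470214844)
side 746 108.05012542169038 ((477.8232421875, -2.1496047973632812), (130.67510986328125, 130.7328643798828), 76.32447052001953)
knob tri (array([641.37385178, -81.71991568, 187.48521649]), array([0.46638621]))
```

View pics/crop1.png

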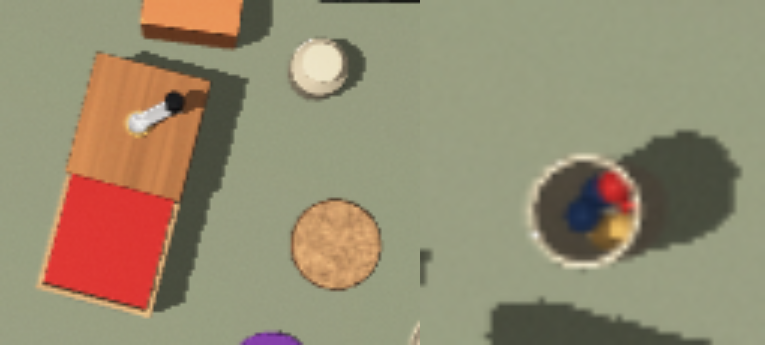

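The crop confirms the cork coaster (top image 372,221) and the beaker with coloured balls (212,231). The crank arm points to the knob at (317,173). Now to the knob and grip.

Request:
carry_out:
  rows:
    - [[-0.66,-1,0],[0,0,0],1]
    - [[-0.66,-1,0],[0,0,0],1]
    - [[-0.66,-1,0],[0,0,0],0.8]
    - [[-0.66,-1,0],[0,0,0],0.7]
    - [[-0.66,-1,0],[0,0,0],0.6]
    - [[-0.66,-1,0],[0,0,0],0.6]
    - [[0,-0.06,0],[0,0,0],0.6]
    - [[0,0,0],[0,0,0],0.6]
    - [[0,0,0.6],[0,0,0],0.6]
    - [[0,0,0.7],[0,0,0],0.6]
    - [[0,0,0.6],[0,0,0],0.6]
    - [[0,0,0],[0,0,0],0.4]
    - [[0,0,0],[0,0,0],0.2]
    - [[0,0,0],[0,0,0],0]
    - [[0,0,0],[0,0,0],0]
    - [[0,0,0],[0,0,0],0]
    - [[0,0,0],[0,0,0],0]
  grip_force: 12

```text
time_s: 4.72
tool_pos: [640.8, -80.8, 348.4]
eef_rot: [3.141, 0.001, -3.141]
wrist_force: [-1.3, 2.7, 5.6]
finger_gap: 0.235
grip_force: 12.0
```

Run:
```python
from plant import r
import numpy as np
s=r.read_state();print(s["time_s"],s["q"].round(4),s["tool_pos"].round(2),s["wrist_force"].round(1),s["finger_gap"]*92)
c=np.array([619.5,-38.5]);p=s["tool_pos"][:2]-c;rad=np.hypot(*p);a0=np.degrees(np.arctan2(p[1],p[0]));end=-13.6-90+720
print(rad,a0,"crank",a0+103.6,"to go",end-a0)
# tool x=-X, tool y=+Y ; steps in 15deg
n=20;prev=p
st=(end+1-a0)/46;print("step",st)
a=np.radians(a0+st*np.arange(47));q=c+48*np.c_[np.cos(a),np.sin(a)]
d=np.diff(q,axis=0);d[0]+=q[0]-s["tool_pos"][:2]
print((np.round(np.c_[-d[:,0],d[:,1]]/30,2)).tolist())
```

```text
4.725 [-1.2790e-01  4.3910e-01  1.6372e+00  5.0000e-04  1.0643e+00 -1.6991e+00] [640.76 -80.8  348.35] [-1.3  2.7  5.6] 21.66503615236301
47.34167951914394 -63.31531953993204 crank 40.28468046006795 to go 679.715319539932
step 14.798159120433304
[[-0.35, 0.21], [-0.27, 0.31], [-0.18, 0.37], [-0.08, 0.4], [0.02, 0.41], [0.13, 0.39], [0.22, 0.35], [0.3, 0.28], [0.37, 0.19], [0.4, 0.09], [0.41, -0.01], [0.39, -0.12], [0.35, -0.22], [0.28, -0.3], [0.2, -0.36], [0.1, -0.4], [-0.01, -0.41], [-0.11, -0.4], [-0.21, -0.36], [-0.29, -0.29], [-0.36, -0.21], [-0.4, -0.11], [-0.41, -0.0], [-0.4, 0.1], [-0.36, 0.2], [-0.3, 0.29], [-0.21, 0.35], [-0.12, 0.4], [-0.01, 0.41], [0.09, 0.4], [0.19, 0.36], [0.28, 0.3], [0.35, 0.22], [0.39, 0.12], [0.41, 0.02], [0.4, -0.09], [0.37, -0.19], [0.31, -0.27], [0.23, -0.34], [0.13, -0.39], [0.03, -0.41], [-0.08, -0.4], [-0.18, -0.37], [-0.27, -0.31], [-0.34, -0.24], [-0.39, -0.14]]
```

Request:
carry_out:
  rows:
    - [[-0.35,0.21,0],[0,0,0],0]
    - [[-0.27,0.31,0],[0,0,0],0]
    - [[-0.18,0.37,0],[0,0,0],0]
    - [[-0.08,0.4,0],[0,0,0],0]
    - [[0.02,0.41,0],[0,0,0],0]
    - [[0.13,0.39,0],[0,0,0],0]

```text
time_s: 5.48
tool_pos: [663.4, -18.0, 348.5]
eef_rot: [-3.141, 0.004, -3.141]
wrist_force: [3.3, -1.8, 3.4]
finger_gap: 0.239
grip_force: 12.0
```

Request:
carry_out:
  rows:
    - [[0.22,0.35,0],[0,0,0],0]
    - [[0.3,0.28,0],[0,0,0],0]
    - [[0.37,0.19,0],[0,0,0],0]
    - [[0.4,0.09,0],[0,0,0],0]
    - [[0.41,-0.01,0],[0,0,0],0]
    - [[0.39,-0.12,0],[0,0,0],0]

```text
time_s: 6.22
tool_pos: [599.4, 6.0, 348.4]
eef_rot: [3.141, 0.002, -3.141]
wrist_force: [3.0, -0.4, 7.1]
finger_gap: 0.235
grip_force: 12.0
```

Request:
carry_out:
  rows:
    - [[0.35,-0.22,0],[0,0,0],0]
    - [[0.28,-0.3,0],[0,0,0],0]
    - [[0.2,-0.36,0],[0,0,0],0]
    - [[0.1,-0.4,0],[0,0,0],0]
    - [[-0.01,-0.41,0],[0,0,0],0]
    - [[-0.11,-0.4,0],[0,0,0],0]

```text
time_s: 6.98
tool_pos: [575.6, -57.2, 348.3]
eef_rot: [3.14, 0.002, -3.142]
wrist_force: [5.6, 5.2, 4.4]
finger_gap: 0.236
grip_force: 12.0
```

Request:
carry_out:
  rows:
    - [[-0.21,-0.36,0],[0,0,0],0]
    - [[-0.29,-0.29,0],[0,0,0],0]
    - [[-0.36,-0.21,0],[0,0,0],0]
    - [[-0.4,-0.11,0],[0,0,0],0]
    - [[-0.41,0,0],[0,0,0],0]
    - [[-0.4,0.1,0],[0,0,0],0]

```text
time_s: 7.72
tool_pos: [637.1, -82.9, 348.2]
eef_rot: [3.14, -0.002, -3.142]
wrist_force: [-4.7, 4.3, 10.8]
finger_gap: 0.233
grip_force: 12.0
```

Request:
carry_out:
  rows:
    - [[-0.36,0.2,0],[0,0,0],0]
    - [[-0.3,0.29,0],[0,0,0],0]
    - [[-0.21,0.35,0],[0,0,0],0]
    - [[-0.12,0.4,0],[0,0,0],0]
    - [[-0.01,0.41,0],[0,0,0],0]
    - [[0.09,0.4,0],[0,0,0],0]
    - [[0.19,0.36,0],[0,0,0],0]
    - [[0.28,0.3,0],[0,0,0],0]
    - [[0.35,0.22,0],[0,0,0],0]
    - [[0.39,0.12,0],[0,0,0],0]

```text
time_s: 8.98
tool_pos: [628.7, 9.3, 348.4]
eef_rot: [3.14, 0.003, -3.141]
wrist_force: [3.9, 3.6, 5.8]
finger_gap: 0.235
grip_force: 12.0
```

Request:
carry_out:
  rows:
    - [[0.41,0.02,0],[0,0,0],0]
    - [[0.4,-0.09,0],[0,0,0],0]
    - [[0.37,-0.19,0],[0,0,0],0]
    - [[0.31,-0.27,0],[0,0,0],0]
    - [[0.23,-0.34,0],[0,0,0],0]
    - [[0.13,-0.39,0],[0,0,0],0]
    - [[0.03,-0.41,0],[0,0,0],0]
    - [[-0.08,-0.4,0],[0,0,0],0]
    - [[-0.18,-0.37,0],[0,0,0],0]
    - [[-0.27,-0.31,0],[0,0,0],0]

```text
time_s: 10.22
tool_pos: [588.1, -74.0, 348.3]
eef_rot: [3.14, 0.001, 3.141]
wrist_force: [3.5, 7.9, 6.6]
finger_gap: 0.236
grip_force: 12.0
```

Request:
carry_out:
  rows:
    - [[-0.34,-0.24,0],[0,0,0],0]
    - [[-0.39,-0.14,0],[0,0,0],0]
    - [[0,0,0],[0,0,0],0]

```text
time_s: 10.6
tool_pos: [610.3, -85.0, 348.3]
eef_rot: [3.139, 0.001, 3.141]
wrist_force: [1.4, 5.5, 8.9]
finger_gap: 0.237
grip_force: 12.0
```

Run:
```python
from plant import r
from h import *
s=r.read_state();print(s["time_s"],s["q"].round(4),s["tool_pos"].round(2),s["wrist_force"].round(1))
for n in("top","side"):
    v=grab(n);P=v.cloud();h=v.hsv();m=((h[...,0]<6)|(h[...,0]>174))&(h[...,1]>150)&(P[...,2]>85)
    m&=np.hypot(P[...,0]-478,P[...,1]+3)<130
    yaw=-.237;Q=P[m][:,:2]-[474,-3.2];bx=Q@[np.cos(yaw),np.sin(yaw)]
    print(n,m.sum(),"red bin-x range",np.percentile(bx,[0,5,50,95,100]).round(1) if m.sum() else None)
```

```text
10.6 [-0.1414  0.3964  1.7047  0.0028  1.0403 -1.7134] [610.31 -84.98 348.26] [1.4 5.5 8.9]
top 161 red bin-x range [ 3.9 51.5 62.4 73.1 74.3]
side 109 red bin-x range [51.1 52.4 61.  69.5 70.7]
```

Request:
carry_out:
  rows:
    - [[-0.1,-0.02,0],[0,0,0],0]
    - [[0,0,0],[0,0,0],0]

```text
time_s: 10.95
tool_pos: [611.6, -85.2, 348.1]
eef_rot: [3.139, -0.004, -3.142]
wrist_force: [-5.6, 6.9, 14.3]
finger_gap: 0.235
grip_force: 12.0
```

Request:
carry_out:
  rows:
    - [[-0.1,-0.01,0],[0,0,0],0]
    - [[0,0,0],[0,0,0],0]

```text
time_s: 11.2
tool_pos: [613.7, -85.3, 347.5]
eef_rot: [3.138, -0.007, -3.142]
wrist_force: [-11.7, 7.6, 14.7]
finger_gap: 0.235
grip_force: 12.0
```

Request:
carry_out:
  rows:
    - [[0.03,0,0],[0,0,0],0]
    - [[0,0,0],[0,0,0],0.5]
    - [[0,0,0],[0,0,0],0.6]
    - [[0,0,-0.5],[0,0,0],0.8]
    - [[0,0,-1],[0,0,0],1]
    - [[0,0,-1],[0,0,0],1]
    - [[0,0,-1],[0,0,0],1]

```text
time_s: 12.08
tool_pos: [615.0, -87.1, 454.6]
eef_rot: [-3.141, 0.001, -3.142]
wrist_force: [0.1, 0.2, -0.1]
finger_gap: 0.869
grip_force: 0.0
```

```bash
cat > kin.py <<'E'
import numpy as np
from scipy.spatial.transform import Rotation as R
from scipy.optimize import least_squares
Z=lambda a:R.from_euler("z",a).as_matrix();Y=lambda a:R.from_euler("y",a).as_matrix()
def fk(q,p):
    a1,d1,L2,a3,L3,d6=p;e=np.eye(3)
    A=Z(q[0]);B=A@Y(q[1]);C=B@Y(q[2]);M=C@Z(q[3])@Y(q[4])
    x=A@[a1,0,d1]+B@[0,0,L2]+C@[a3,0,L3]+M@[0,0,d6]
    return x,M@Z(q[5]+np.pi/2)
data=[([1.2335834,.35366880,1.63413564,0,1.15516,-.0024],[205.297,590.08,403.95]),([.1859,.2083,1.8327,1e-4,1.1011,-1.3851],[522.11,99.75,404.43]),
([-.1279,.4391,1.6372,5e-4,1.0643,-1.6991],[640.76,-80.8,348.35]),([-.1414,.3964,1.7047,.0028,1.0403,-1.7134],[610.31,-84.98,348.26])]
E
python3 - <<'E'
from plant import r
from kin import *
from h import *
s=r.read_state();print(s["time_s"],s["q"].round(4).tolist(),s["tool_pos"].round(2).tolist(),s["eef_rot"].round(3))
data.append((s["q"],s["tool_pos"]))
x0=np.array([0,350,400,0,400,100.])
f=lambda p:np.r_[np.concatenate([fk(q,p)[0]-x for q,x in data]),(p-x0)*.002]
k=least_squares(f,x0);print(k.x.round(1),k.fun.round(1))
print(R.from_matrix(fk(s["q"],k.x)[1]).as_euler("xyz").round(3))
v=grab("top");P=v.cloud();h=v.hsv();m=((h[...,0]<6)|(h[...,0]>174))&(h[...,1]>150)&(P[...,2]>85)&(np.hypot(P[...,0]-478,P[...,1]+3)<130)
Q=P[m][:,:2]-[474,-3.2];print(np.percentile(Q@[np.cos(.237),-np.sin(.237)],[1,5,50,95]).round(1))
E
```

```text
12.075 [-0.1431, 0.3051, 1.5878, -0.0001, 1.2482, -1.7139] [614.98, -87.12, 454.59] [-3.141e+00  1.000e-03 -3.142e+00]
[1.000e-01 5.387e+02 5.670e+02 5.830e+01 4.945e+02 4.131e+02] [ 1.3 -0.8  0.   0.3 -1.5 -0.1 -0.  -1.4  0.  -0.1 -0.9  0.  -0.1 -1.5
  0.   0.   0.4  0.3  0.1  0.2  0.6]
[-3.141e+00  1.000e-03 -3.142e+00]
[ 3.9 52.3 62.9 73.4]
```

```bash
cat >> kin.py <<'E'
def wr(q1,S,M):
    E=(Z(q1)@Y(S)).T@M@Z(-np.pi/2);a=R.from_matrix(E).as_euler("ZYZ");return a
def tool(h,down,roll):  # tool z at azimuth h, 'down' below horizontal; roll 0: closing y axis horizontal
    z=np.array([np.cos(down)*np.cos(h),np.cos(down)*np.sin(h),-np.sin(down)]);y=np.cross([0,0,1.],z);y/=np.linalg.norm(y)
    return np.c_[np.cross(y,z),y,z]@Z(roll)
P0=np.array([0,538.7-413+120,567,58.3,494.5,120.])
def ik(pos,M,q0,p=P0):
    lo=[-2.63,-.92,.06,-1.3,0,-3.02];hi=[2.63,2.1,2.66,4.44,2.69,3.02]
    def f(q):
        x,m=fk(q,p);return np.r_[(x-pos)/100,(m-M).ravel()]
    k=least_squares(f,np.clip(q0,lo,hi),bounds=(lo,hi));return k.x,np.abs(k.fun).max()
E
python3 - <<'E'
from kin import *
np.set_printoptions(precision=2,suppress=True)
D=np.radians(30)
for hd in(90,60,110):
  h=np.radians(hd)
  for r0 in(0,np.pi):
    for nm,g in(("beaker",[433,300,65]),("pour",[467,0,200]),("coast",[481,-288,73])):
      for dr in((0,np.pi,-np.pi) if nm=="pour" else (0,)):
        M=tool(h,D,r0+dr);pos=np.array(g)-171*M[:,2];best=None
        for q6 in(-2.5,-1,1,2.5):
            q,e=ik(pos,M,[np.arctan2(pos[1],pos[0])-.2,.1,2.1,1.5,1.5,q6])
            if best is None or e<best[1]:best=(q,e)
        print(hd,round(r0,1),nm,round(dr,1),best[0],round(best[1],3))
E
```

```text
90 0 beaker 0 [0.11 0.64 2.19 1.5  1.04 1.93] 0.0
90 0 pour 0 [-0.49  0.45  1.97  0.87  1.47  2.19] 0.0
90 0 pour 3.1 [-0.49  0.45  1.97  0.87  1.47 -0.95] 0.0
90 0 pour -3.1 [-0.49  0.45  1.97  0.87  1.47 -0.95] 0.0
90 0 coast 0 [-0.84  0.85  1.53  0.62  1.65  2.05] 0.0
90 3.1 beaker 0 [ 0.11  0.64  2.19  1.5   1.04 -1.21] 0.0
90 3.1 pour 0 [-0.49  0.45  1.97  0.87  1.47 -0.95] 0.0
90 3.1 pour 3.1 [-0.49  0.45  1.97  0.87  1.47  2.19] 0.0
90 3.1 pour -3.1 [-0.49  0.45  1.97  0.87  1.47  2.19] 0.0
90 3.1 coast 0 [-0.84  0.85  1.53  0.62  1.65 -1.1 ] 0.0
60 0 beaker 0 [0.26 0.62 2.43 2.31 0.98 1.65] 0.0
60 0 pour 0 [-0.57  0.31  2.23  1.22  1.17  2.23] 0.0
60 0 pour 3.1 [-0.57  0.31  2.23  1.22  1.17 -0.91] 0.0
60 0 pour -3.1 [-0.57  0.31  2.23  1.22  1.17 -0.91] 0.0
60 0 coast 0 [-0.96  0.75  1.79  0.93  1.36  2.12] 0.0
60 3.1 beaker 0 [ 0.26  0.62  2.43  2.31  0.98 -1.49] 0.0
60 3.1 pour 0 [-0.57  0.31  2.23  1.22  1.17 -0.91] 0.0
60 3.1 pour 3.1 [-0.57  0.31  2.23  1.22  1.17  2.23] 0.0
60 3.1 pour -3.1 [-0.57  0.31  2.23  1.22  1.17  2.23] 0.0
60 3.1 coast 0 [-0.96  0.75  1.79  0.93  1.36 -1.02] 0.0
110 0 beaker 0 [0.12 0.69 2.   1.14 1.2  2.04] 0.0
110 0 pour 0 [-0.4   0.54  1.81  0.69  1.64  2.12] 0.0
110 0 pour 3.1 [-0.4   0.54  1.81  0.69  1.64 -1.02] 0.0
110 0 pour -3.1 [-0.4   0.54  1.81  0.69  1.64 -1.02] 0.0
110 0 coast 0 [-0.75  0.91  1.4   0.42  1.8   1.93] 0.0
110 3.1 beaker 0 [ 0.12  0.69  2.    1.14  1.2  -1.1 ] 0.0
110 3.1 pour 0 [-0.4   0.54  1.81  0.69  1.64 -1.02] 0.0
110 3.1 pour 3.1 [-0.4   0.54  1.81  0.69  1.64  2.12] 0.0
110 3.1 pour -3.1 [-0.4   0.54  1.81  0.69  1.64  2.12] 0.0
110 3.1 coast 0 [-0.75  0.91  1.4   0.42  1.8  -1.22] 0.0
```

Request:
carry_out:
  rows:
    - [[0,0,0],[0,0,0.9375],1]
    - [[0,0,0],[0,0,0.9375],1]
    - [[0,0,0],[0,0,0.9375],1]
    - [[0,0,0],[0,0,0.9375],1]
    - [[0,0,0],[0,0,0.9375],1]
    - [[0,0,0],[0,0,0.9375],1]
    - [[0,0,0],[0,0,0.9375],1]
    - [[0,0,0],[0,0,0.9375],1]
    - [[0,0,0],[0,0,0.9375],1]
    - [[0,0,0],[0,0,0.9375],1]
    - [[0,0,0],[0,0,0.9375],1]
    - [[0,0,0],[0,0,0.9375],1]
    - [[0,0,0],[0,0.9375,0],1]
    - [[0,0,0],[0,0.9375,0],1]
    - [[0,0,0],[0,0.9375,0],1]
    - [[0,0,0],[0,0.9375,0],1]

```text
time_s: 14.12
tool_pos: [615.1, -87.2, 453.3]
eef_rot: [3.14, -0.528, 1.572]
wrist_force: [0.6, -0.2, -0.5]
finger_gap: 1.0
grip_force: 0.0
```

Run:
```python
from plant import r
from kin import *
s=r.read_state();print(s["time_s"],s["q"].round(3).tolist(),s["tool_pos"].round(2).tolist(),s["eef_rot"].round(3))
print(R.from_matrix(fk(s["q"],P0)[1]).as_euler("xyz").round(3), R.from_euler("xyz",s["eef_rot"]).as_matrix().round(3).tolist())
data.append((s["q"],s["tool_pos"]))
f=lambda p:np.r_[np.concatenate([fk(q,p)[0]-x for q,x in data]),(p-P0)*.002]
k=least_squares(f,P0);print(k.x.round(1),np.abs(k.fun).max())
```

```text
14.125 [-0.276, 0.352, 1.576, 0.515, 1.396, -0.415] [615.07, -87.15, 453.3] [ 3.14  -0.528  1.572]
[ 3.14  -0.528  1.572] [[-0.001, 1.0, 0.001], [0.864, 0.0, 0.503], [0.503, 0.001, -0.864]]
[  2.  298.5 568.6  61.4 493.3 172.3] 1.5048222702632756
```

Request:
carry_out:
  rows:
    - [[0,0,0],[0,0.9375,0],1]
    - [[0,0,0],[0,0.9375,0],1]
    - [[0,0,0],[0,0.9375,0],1]
    - [[0,0,0],[0,0.9375,0],1]
    - [[-0.515,-0.674,0.952],[0,0,0],1]
    - [[-0.515,-0.674,0.952],[0,0,0],1]
    - [[-0.515,-0.674,0.952],[0,0,0],1]
    - [[-0.515,-0.674,0.952],[0,0,0],1]
    - [[-0.515,-0.674,0.952],[0,0,0],1]
    - [[-0.515,-0.674,0.952],[0,0,0],1]
    - [[-0.515,-0.674,0.952],[0,0,0],1]
    - [[-0.515,-0.674,0.952],[0,0,0],1]
    - [[-0.515,-0.674,0.952],[0,0,0],1]
    - [[0,0,0],[0,0,0],1]

```text
time_s: 15.88
tool_pos: [431.6, 66.7, 202.8]
eef_rot: [-3.134, -1.048, 1.566]
wrist_force: [0.4, -1.2, -0.1]
finger_gap: 1.003
grip_force: 0.0
```

Run:
```python
from plant import r
from h import *
s=r.read_state();print(s["time_s"],s["q"].round(3).tolist(),s["tool_pos"].round(2).tolist(),s["eef_rot"].round(3))
M=cv2.Rodrigues(np.zeros(3))[0]
from scipy.spatial.transform import Rotation as R
M=R.from_euler("xyz",s["eef_rot"]).as_matrix()
# rim circle: top view light rim pixels, two views
for n in("top","side"):
    v=load(n);P=v.cloud();m=np.hypot(P[...,0]-433,P[...,1]-300)<48
    m&=(P[...,2]>20);q=P[m]
    rim=q[q[:,2]>93];c=np.c_[2*rim[:,:2],np.ones(len(rim))];k=np.linalg.lstsq(c,(rim[:,:2]**2).sum(1),rcond=None)[0]
    print(n,k[:2],np.sqrt(k[2]+k[:2]@k[:2]),np.median(rim[:,2]))
for g in([433.5,300.5,65],):
    print("tool delta",M.T@(np.array(g)-171*M[:,2]-s["tool_pos"])/30)
v=grab("top");w=grab("side")
cv2.imwrite("pics/pre.png",np.hstack([cv2.resize(v.im[150:300,150:350],(400,300)),cv2.resize(w.im[100:250,200:400],(400,300))]))
```

```text
15.875 [-0.186, 0.582, 2.183, 1.195, 1.155, -1.161] [431.65, 66.75, 202.77] [-3.134 -1.048  1.566]
top [433.00337511 298.73398237] 32.815212803795326 99.57069448166976
side [431.74366474 301.52817556] 32.89061540702479 98.222374426898
tool delta [-0.08645645  0.09315004  3.3436756 ]
```

View pics/pre.png

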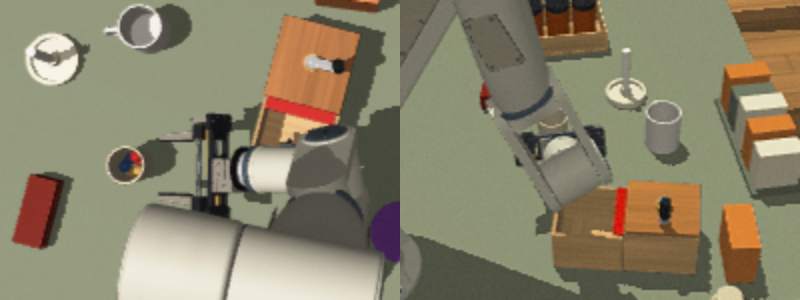

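The cover is open, with only a red strip left at its end. The open fingers straddle the beaker at crop (127,163). Advance and grip.

Request:
carry_out:
  rows:
    - [[-0.09,0.04,0.6],[0,0,0],1]
    - [[0,0,0.7],[0,0,0],1]
    - [[0,0,0.7],[0,0,0],1]
    - [[0,0,0.7],[0,0,0],1]
    - [[0,0,0.62],[0,0,0],1]
    - [[0,0,0],[0,0,0],1]
    - [[0,0,0],[0,0,0],0.7]
    - [[0,0,0],[0,0,0],0.5]
    - [[0,0,0],[0,0,0],0.4]
    - [[0,0,0],[0,0,0],0.4]
    - [[0,0,0],[0,0,0],0.4]
    - [[0,0,0],[0,0,0],0.4]
  grip_force: 25

```text
time_s: 17.48
tool_pos: [434.4, 150.8, 152.0]
eef_rot: [3.141, -1.048, 1.571]
wrist_force: [0.7, -4.1, 6.7]
finger_gap: 0.731
grip_force: 24.9
```

Measured gap 67 mm matches the beaker at that height. Lift and carry over the bin.

Request:
carry_out:
  rows:
    - [[0.74,0,-0.43],[0,0,0],0.4]
    - [[0.74,0,-0.43],[0,0,0],0.4]
    - [[0.74,0,-0.43],[0,0,0],0.4]
    - [[0.74,0,-0.43],[0,0,0],0.4]
    - [[0.74,0,-0.43],[0,0,0],0.4]
    - [[-0.25,0,-0.44],[0,0,0],0.4]
    - [[-0.51,0.04,-0.88],[0,0,0],0.4]
    - [[-0.51,0.04,-0.88],[0,0,0],0.4]
    - [[-0.51,0.04,-0.88],[0,0,0],0.4]
    - [[-0.51,0.04,-0.88],[0,0,0],0.4]
    - [[-0.51,0.04,-0.88],[0,0,0],0.4]
    - [[-0.51,0.04,-0.88],[0,0,0],0.4]
    - [[-0.51,0.04,-0.88],[0,0,0],0.4]
    - [[-0.51,0.04,-0.88],[0,0,0],0.4]
    - [[-0.25,0,-0.44],[0,0,0],0.4]
    - [[0,0,0],[0,0,0],0.4]

```text
time_s: 19.48
tool_pos: [443.7, -124.7, 279.0]
eef_rot: [-3.14, -1.048, 1.568]
wrist_force: [0.9, 0.0, -2.5]
finger_gap: 0.734
grip_force: 25.0
```

Run:
```python
from plant import r
from scipy.spatial.transform import Rotation as R
s=r.read_state();M=R.from_euler("xyz",s["eef_rot"]).as_matrix()
print(s["time_s"],s["q"].round(3).tolist(),"grasp",(s["tool_pos"]+171*M[:,2]).round(1),s["finger_gap"]*92)
```

```text
19.475 [-0.552, 0.495, 2.002, 0.839, 1.443, -1.028] grasp [443.8  23.5 193.6] 67.54233358255404
```

Request:
carry_out:
  rows:
    - [[0,0,0],[0,0,0.6],0.4]
    - [[0,0,0],[0,0,1],0.4]
    - [[0,0,0],[0,0,1],0.4]
    - [[0,0,0],[0,0,1],0.4]
    - [[0,0,0],[0,0,1],0.4]
    - [[0,0,0],[0,0,1],0.4]
    - [[0,0,0],[0,0,1],0.4]
    - [[0,0,0],[0,0,0.9],0.4]
    - [[0,0,0],[0,0,0.8],0.4]
    - [[0,0,0],[0,0,0.7],0.4]
    - [[0,0,0],[0,0,0.6],0.4]
    - [[0,0,0],[0,0,0.6],0.4]
    - [[0,0,0],[0,0,0.6],0.4]
    - [[0,0,0],[0,0,0.6],0.4]
    - [[0,0,0],[0,0,0.6],0.4]
    - [[0,0,0],[0,0,0.6],0.4]
    - [[0,0,0],[0,0,0.6],0.4]
    - [[0,0,0],[0,0,0.6],0.4]
    - [[0,0,0],[0,0,0.6],0.4]
    - [[0,0,0],[0,0,0.6],0.4]

```text
time_s: 21.98
tool_pos: [443.5, -122.7, 279.5]
eef_rot: [-2.159, 0.451, -0.281]
wrist_force: [-0.3, 0.9, -1.8]
finger_gap: 0.733
grip_force: 24.9
```

Request:
carry_out:
  rows:
    - [[0,0,0],[0,0,0.6],0.4]
    - [[0,0,0],[0,0,0.6],0.4]
    - [[0,0,0],[0,0,0.8],0.4]
    - [[0,0,0],[0,0,0.9],0.4]
    - [[0,0,0],[0,0,0.9],0.4]
    - [[0,0,0],[0,0,0.9],0.4]
    - [[0,0,0],[0,0,0.9],0.4]
    - [[0,0,0],[0,0,0.9],0.4]
    - [[0,0,0],[0,0,0.4],0.4]
    - [[0,0,0],[0,0,0],0.4]
    - [[0,0,0],[0,0,0],0.4]
    - [[0,0,0],[0,0,0],0.4]
    - [[0,0,0],[0,0,0],0.4]
    - [[0,0,0],[0,0,0],0.4]
    - [[0,0,0],[0,0,0],0.4]

```text
time_s: 23.85
tool_pos: [443.9, -123.9, 279.8]
eef_rot: [-2.997, 1.041, -1.404]
wrist_force: [0.5, -0.8, -1.4]
finger_gap: 0.734
grip_force: 24.9
```

Run:
```python
from h import *
from plant import r
s=r.read_state();print(s["time_s"],s["q"].round(3).tolist(),s["tool_pos"].round(1),s["eef_rot"].round(3),s["finger_gap"])
v=grab("top");w=grab("side")
cv2.imwrite("pics/pour.png",np.hstack([cv2.resize(v.im[150:300,230:430],(400,300)),cv2.resize(w.im[170:245,260:360],(400,300))]))
```

```text
23.85 [-0.55, 0.493, 2.002, 0.839, 1.444, 2.031] [ 443.9 -123.9  279.8] [-2.997  1.041 -1.404] 0.7344141812485088
```

View pics/pour.png

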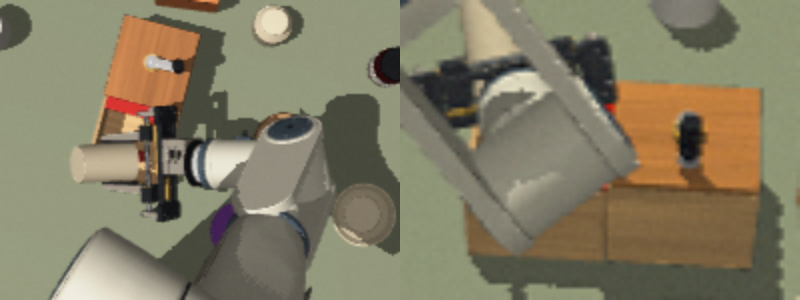

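Request:
carry_out:
  rows:
    - [[0,0,0],[0,0,-0.9],0.4]
    - [[0,0,0],[0,0,-1],0.4]
    - [[0,0,0],[0,0,-1],0.4]
    - [[0,0,0],[0,0,-1],0.4]
    - [[0,0,0],[0,0,-1],0.4]
    - [[0,0,0],[0,0,-1],0.4]
    - [[0,0,0],[0,0,-1],0.4]
    - [[0,0,0],[0,0,-1],0.4]
    - [[0,0,0],[0,0,-1],0.4]
    - [[0,0,0],[0,0,-1],0.4]
    - [[0,0,0],[0,0,-1],0.4]
    - [[0,0,0],[0,0,-1],0.4]
    - [[0,0,0],[0,0,-1],0.4]
    - [[0,0,0],[0,0,-1],0.4]
    - [[0,0,0],[0,0,-1],0.4]
    - [[0,0,0],[0,0,-1],0.4]
    - [[0,0,0],[0,0,-1],0.4]
    - [[0,0,0],[0,0,-1],0.4]
    - [[0,0,0],[0,0,-1],0.4]
    - [[0,0,0],[0,0,-1],0.4]

```text
time_s: 26.45
tool_pos: [443.9, -123.9, 279.8]
eef_rot: [-2.702, -0.986, 1.058]
wrist_force: [-0.0, -0.5, -2.2]
finger_gap: 0.73
grip_force: 25.0
```

Request:
carry_out:
  rows:
    - [[0,0,0],[0,0,-1],0.4]
    - [[0,0,0],[0,0,-1],0.4]
    - [[-0.26,0.06,-0.45],[0,0,0],0.4]
    - [[-0.52,0.123,-0.9],[0,0,0],0.4]
    - [[-0.52,0.123,-0.9],[0,0,0],0.4]
    - [[-0.52,0.123,-0.9],[0,0,0],0.4]
    - [[-0.52,0.123,-0.9],[0,0,0],0.4]
    - [[-0.52,0.123,-0.9],[0,0,0],0.4]
    - [[-0.52,0.123,-0.9],[0,0,0],0.4]
    - [[-0.52,0.123,-0.9],[0,0,0],0.4]
    - [[-0.52,0.123,-0.9],[0,0,0],0.4]
    - [[-0.52,0.123,-0.9],[0,0,0],0.4]
    - [[-0.26,0.06,-0.45],[0,0,0],0.4]
    - [[0,0,0],[0,0,0],0.4]
    - [[0,0,0],[0,0,0],0.4]

```text
time_s: 28.32
tool_pos: [480.6, -435.0, 279.5]
eef_rot: [-3.139, -1.048, 1.569]
wrist_force: [0.0, -0.1, -2.0]
finger_gap: 0.74
grip_force: 25.0
```

Run:
```python
from h import *
from plant import r
from scipy.spatial.transform import Rotation as R
s=r.read_state();M=R.from_euler("xyz",s["eef_rot"]).as_matrix();g=s["tool_pos"]+171*M[:,2]
print(s["time_s"],s["q"].round(3).tolist(),s["eef_rot"].round(3),"grasp",g.round(1),s["finger_gap"])
print("tool delta",(M.T@(np.array([481,-288,75.5])-g)/30).round(3))
v=grab("top");w=grab("side")
cv2.imwrite("pics/carry.png",np.hstack([cv2.resize(v.im[150:300,260:460],(400,300)),cv2.resize(w.im[170:320,230:430],(400,300))]))
```

```text
28.325 [-0.882, 0.762, 1.446, 0.603, 1.814, -1.016] [-3.139 -1.048  1.569] grasp [ 480.5 -286.8  194.1] 0.7399246466350525
tool delta [-3.446  0.022  1.939]
```

View pics/carry.png

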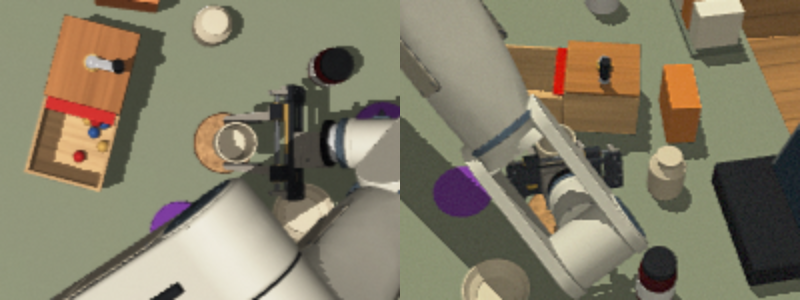

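Balls lie in the open bin (crop ~ (85–110,120–155)) and the beaker is upright over the cork. Before I lower it, I check the jam jar's clearance from the gripper body.

Run:
```python
from h import *
for n,box in(("top",(405,165,445,200)),("side",(340,285,375,325))):
    v=load(n);P=v.cloud();a,b,c,d=box;q=P[b:d,a:c].reshape(-1,3);q=q[q[:,2]>40]
    print(n,len(q),q.min(0).round(),q.max(0).round(),np.median(q[q[:,2]>95],axis=0).round())
v=grab("top");P=v.cloud();h=v.hsv();m=np.zeros((400,640),bool);m[185:250,265:330]=1
yaw=-.237;D=P[...,:2]-[474,-3];bx=D@[np.cos(yaw),np.sin(yaw)];by=D@[-np.sin(yaw),np.cos(yaw)]
cv2.imwrite("pics/bin.png",cv2.resize(v.im[195:250,268:325],None,fx=10,fy=10,interpolation=cv2.INTER_CUBIC))
```

```text
top 326 [ 456. -509.   43.] [ 657.  -96. 1767.] [ 624. -480.  109.]
side 450 [  322. -1190.    40.] [ 657. -448. 1384.] [ 624. -482.  110.]
```

View pics/bin.png

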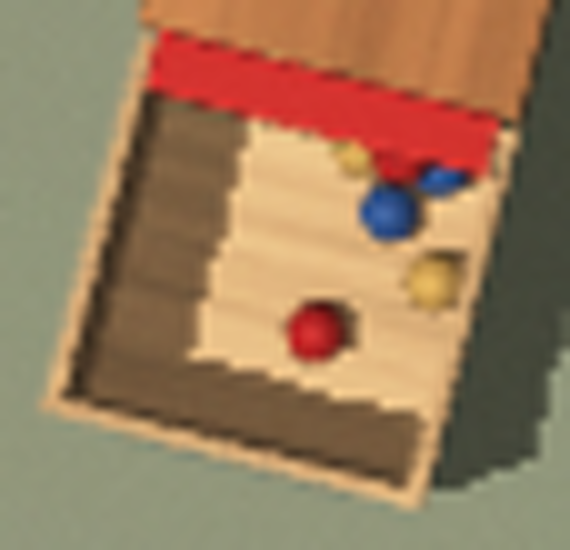

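All six balls are in the bin: gold (350,158), red (395,165), blue (440,180), blue (390,212), gold (433,280) and red (316,332). The jar is clear of the gripper body by about 14 mm, so I lower.

Request:
carry_out:
  rows:
    - [[-0.68,0,0.385],[0,0,0],0.4]
    - [[-0.68,0,0.385],[0,0,0],0.4]
    - [[-0.68,0,0.385],[0,0,0],0.4]
    - [[-0.68,0,0.385],[0,0,0],0.4]
    - [[-0.5,0,0.29],[0,0,0],0.4]
    - [[-0.1,0,0.06],[0,0,0],0.4]
    - [[0,0,0],[0,0,0],0.4]
    - [[0,0,0],[0,0,0],0.4]

```text
time_s: 29.48
tool_pos: [481.0, -436.6, 166.0]
eef_rot: [3.14, -1.046, 1.573]
wrist_force: [0.1, -0.1, -2.3]
finger_gap: 0.732
grip_force: 25.0
```

Request:
carry_out:
  rows:
    - [[-0.07,0,0.04],[0,0,0],0.4]
    - [[-0.05,0,0.03],[0,0,0],0.4]
    - [[0,0,0],[0,0,0],0.4]
    - [[0,0,0],[0,0,0],0.4]

```text
time_s: 29.98
tool_pos: [480.8, -436.4, 160.9]
eef_rot: [3.142, -1.047, 1.571]
wrist_force: [-1.0, 0.4, -2.3]
finger_gap: 0.733
grip_force: 25.0
```

Request:
carry_out:
  rows:
    - [[-0.04,0,0.02],[0,0,0],0.4]
    - [[0,0,0],[0,0,0],0.4]
    - [[0,0,0],[0,0,0],0.4]

```text
time_s: 30.35
tool_pos: [480.8, -436.5, 160.0]
eef_rot: [3.141, -1.048, 1.572]
wrist_force: [-1.3, -1.7, 4.6]
finger_gap: 0.733
grip_force: 24.9
```

Contact felt at the expected height; release and back out along the tool axis.

Request:
carry_out:
  rows:
    - [[0,0,0],[0,0,0],0.76]
    - [[0,0,0],[0,0,0],0.8]
    - [[0,0,0],[0,0,0],0.9]
    - [[0,0,0],[0,0,0],1]
    - [[0,0,0],[0,0,0],1]
    - [[0,0,0],[0,0,0],1]
    - [[0,0,-0.4],[0,0,0],1]
    - [[0,0,-0.7],[0,0,0],1]
    - [[0,0,-0.9],[0,0,0],1]
    - [[0,0,-0.9],[0,0,0],1]
    - [[0,0,-0.9],[0,0,0],1]
    - [[0.6,0,-0.9],[0,0,0],1]
    - [[0.9,0,-0.9],[0,0,0],1]
    - [[0.9,0,-0.5],[0,0,0],1]
    - [[0,0,0],[0,0,0],1]
    - [[0,0,0],[0,0,0],1]

```text
time_s: 32.35
tool_pos: [480.7, -558.6, 313.1]
eef_rot: [-3.141, -1.047, 1.57]
wrist_force: [-0.2, 0.0, -0.4]
finger_gap: 1.002
grip_force: 0.0
```

Run:
```python
from h import *
v=grab("top");w=grab("side");P=v.cloud()
for n,u in(("top",v),("side",w)):
    Q=u.cloud();m=(np.hypot(Q[...,0]-481,Q[...,1]+288)<50)&(Q[...,2]>93)&(Q[...,2]<125);r=Q[m]
    if len(r)<8: print(n,len(r));continue
    c=np.c_[2*r[:,:2],np.ones(len(r))];k=np.linalg.lstsq(c,(r[:,:2]**2).sum(1),rcond=None)[0];print(n,len(r),"rim",k[:2].round(1),np.sqrt(k[2]+k[:2]@k[:2]).round(1),np.median(r[:,2]).round(1))
cv2.imwrite("pics/end.png",np.hstack([cv2.resize(v.im[130:290,230:440],(400,305)),cv2.resize(w.im[170:330,230:440],(400,305))]))
```

```text
top 72 rim [ 479.4 -286.5] 32.5 106.6
side 23 rim [ 481.5 -286.7] 31.3 105.7
```

View pics/end.png

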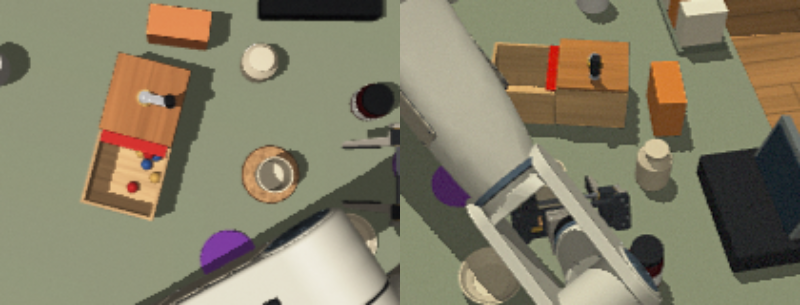

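Run:
```python
from h import *
yaw=-.237;e=np.array([[np.cos(yaw),np.sin(yaw)],[-np.sin(yaw),np.cos(yaw)]])
def red(v):
    h=v.hsv();P=v.cloud();return (((h[...,0]<6)|(h[...,0]>174))&(h[...,1]>150)&(P[...,2]>95)&(P[...,2]<118)&(np.hypot(P[...,0]-478,P[...,1]+3)<130)),P
o=np.array([474,-3.2])
for n in("top","side"):
    for v,l in((load(n),"start"),(grab(n),"now")):
        m,P=red(v);ys,xs=np.nonzero(m);W=(v.plane(np.c_[xs,ys],108)[:,:2]-o)@e.T
        s=abs(W[:,1])<45;W=W[s];b=np.round(W[:,1]/5);print(n,l,"front edge bin-x",np.median([W[b==k,0].min() for k in set(b)]).round(1),end=" ")
        K=P[(P[...,2]>183)&(P[...,2]<203)&(np.hypot(P[...,0]-619,P[...,1]+38)<75)]
        k=(K[:,:2].mean(0)-o)@e.T-[150,0];print("knob rel hub",k.round(1),"crank",(np.arctan2(k[1],k[0])+np.pi/2).round(3),len(K))
```

```text
top start front edge bin-x -58.9 knob rel hub [ 31.3 -37.3] crank 0.698 32
top now front edge bin-x 54.1 knob rel hub [  1.3 -48.1] crank 0.028 30
side start front edge bin-x -58.7 knob rel hub [ 31.  -36.8] crank 0.699 24
side now front edge bin-x 53.0 knob rel hub [  1.4 -49.5] crank 0.029 27
```

```bash
python3 -c "
from plant import r
print(r.close_job())"
```

```text
the job is handed in; nothing more can be done
None
```

The job is handed in at about 32 s: the crank is wound to its stop with the cover fully open, all six balls are in the bin, and the empty beaker stands upright near the centre of the cork coaster; I saw no sign that the other goods were touched.

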